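# Check the weld root gap with a taper gauge

### The job

A rod-end block is standing on the seam between the two plates in the weld fixture: set it down in the parts tray, then take the taper gauge from its stand and slide its blade, upright and with its width along the seam, down into the gap at the middle of the seam until it drags snugly on both plates. Do not force it, which would push the plates off their setting, and leave everything else alone. Finish while holding the gauge there in the gap at that depth, so that it can be read: do not let go.

Things in the scene. Friction and masses are not known exactly. Their poses are not given: they have to be found in the camera images.
- fixture: Weld fixture fixed to the bench, dark base 170 x 300 x 15 mm; two rest bars (at x = -50 and 50 mm, 20 mm wide) carry two steel plates, tops 90 mm above the bench. Below mid-seam only the base. Straps and nuts rise 24 mm above the plates at |y| 74 to 140, |x| 27 to 57 mm. Origin: centre of underside; x along the seam, y across, z up.
- fixed_plate: The firmly clamped steel plate: 130 mm along the seam, 90 mm across, 20 mm thick. Origin: upper edge of its gap face at the middle of the seam, 90 mm above the bench. x along the seam, z up; it reaches from y = 0 to +90 mm.
- loose_plate: The other plate, same size and axes, reaching from y = 0 to -90 mm. Origin: upper edge of its gap face at mid-seam. The gap is the distance between the two plates' origins, 4.5 to 7 mm, different each time. It is only nipped by its straps: about 45 N sideways shifts it.
- rod_end: Steel rod-end block, about 0.5 kg, standing across the middle of the seam: 42 x 42 mm, 52 mm tall, with a 22 mm cross hole along its x, and a round boss 31 mm across and 12 mm high on top. Origin: centre of its underside; z up.
- tray: Open steel parts tray fixed to the bench, 250 (x) x 200 (y) x 50 mm high, walls and floor 4 mm. Origin: centre of its underside. A second rod-end block stands in it at x = 60 to 80 mm; its -x half is free.
- tray_rod_end: The second rod-end block, standing in the tray; same size and origin as rod_end.
- stand: Wooden tool stand fixed to the bench, 190 (x) x 70 (y) x 95 mm high. The taper gauge stands in the slot in its middle; punch heads up to 14 mm high stand 53 to 82 mm from it along x. Origin: centre of its underside.
- gauge: Taper gauge, about 0.14 kg, 138 mm long. Origin: middle of the blade's tip; z from tip to grip. Steel blade 75 mm long, 16 mm wide along x; thickness along y grows evenly from 2 mm at the tip to 8.75 mm at the guard. It stands blade down in the stand, guard on the stand's top, about 1 mm of play; lift it straight up by 100 mm to clear the stand.
- gauge_grip (a point): Middle of the gauge's aluminium grip, 109 mm from the tip along its z; the grip is 24 (x) x 16 (y) x 58 mm, axes as the gauge; below it a guard 28 x 22 x 5 mm. In the gap the blade stops on the plates' upper edges where it is as thick as the gap, 28 to 56 mm deep; then the push grows by about 5 N per mm; a few N is snug.
- spray_can: Bystander: spray can, 52 mm across, 170 mm tall; to be left alone.
- oil_bottle: Bystander: white bottle, 60 mm across, 150 mm tall; to be left alone.
- gland_ring: Bystander: steel ring, 64 mm across, 22 mm high; to be left alone.
- gland_ring2: Bystander: dark steel ring, 52 mm across, 26 mm high; to be left alone.
- wrench: Bystander: spanner, 200 mm long; to be left alone.
- file: Bystander: hand file with wooden handle, 250 mm long; to be left alone.
- tape_measure: Bystander: tape measure, 60 x 30 x 60 mm; to be left alone.
Mind the look-alikes: they are no part of the job. Leave any brown look-alike of the rod_end alone.

How it is judged (in metres and radians):
On the way, in this order (a step that is already met when the one before it is completed fails the run):
1. the rod-end block is set down in the tray and let go (x of rod_end in the frame of tray between -0.12 and 0.12 m and y of rod_end in the frame of tray between -0.095 and 0.095 m and z of rod_end in the frame of tray between 0 and 0.03 m and contact force between rod_end and the fingers below 0.2 N and linear speed of rod_end below 0.03 m/s), for 0.2 s.
2. the gauge is lifted out of its stand in the gripper (z of gauge in the frame of stand above 0.09 m and contact force between gauge and the fingers above 1 N), for 0.1 s.
At the end, for the whole second after the job is handed in: Rod-end block let go in the tray. Gauge held still by the gripper in the gap, within 15 mm of mid-seam, upright within 0.08 rad, in line with the seam within 0.15 rad, tip 15 to 72 mm below the plates' tops, pressing 1 to 35 N on each plate; loose plate shifted under 1.5 mm (all of step 1 and x of gauge in the frame of fixed_plate between -0.015 and 0.015 m and z of gauge in the frame of fixed_plate between -0.072 and -0.015 m and angle between gauge's own z axis and vertical below 0.08 rad and angle between the x axis of gauge and the x axis of fixture, either way round below 0.15 rad and contact force between gauge and fixed_plate between 1 and 35 N and contact force between gauge and loose_plate between 1 and 35 N and contact force between gauge and the fingers above 1 N and contact force between gauge and stand below 0.1 N and contact force between gauge and rod_end below 0.1 N and linear speed of gauge below 0.01 m/s and distance of loose_plate from where it was at the start of the episode below 0.0015 m); the arm keeps its last pose, push and grip.
It fails at once if the loose plate is forced away from its setting (more than 1.5 mm) (distance of loose_plate from where it was at the start of the episode above 0.0015 m).
It fails at once if the gauge is rammed into the plates (more than 60 N) (contact force between gauge and fixed_plate above 60 N or contact force between gauge and loose_plate above 60 N).
It fails at once if a bystander (the second rod-end block included) is shifted by more than 40 mm (distance of any of spray_can, oil_bottle, gland_ring, gland_ring2, wrench, file, tape_measure, tray_rod_end from where it was at the start of the episode above 0.04 m).
It also fails if it takes over 72 s, if anything falls off the work surface, if the arm or the gripper's body presses on something with over 40 N, if the wrist force passes 120 N, or if a joint passes its speed limit or range.

### The arm

A 6-joint arm with a two-finger parallel gripper is mounted at the origin on the work surface. World frame = base frame: x ahead of the robot, y to its left, z up, the work surface at z = 0. Lengths are in mm, angles in rad, forces in N, time in s.
With the tool pointing down it reaches from about 275 to 1000 mm from the base axis. Payload 8.4 kg.
Tool frame: the origin (TCP) lies at the very end of the fingers, on their centre line; the grasp point (between the pads) lies 19 mm behind it; z points along the fingers, y is the direction in which the jaws open and shut (so a half turn about z gives the same grasp; the last joint's range is limited). The gripper opens to 85 mm and grips with 20 to 120 N. Pads are 22 mm wide; open, the fingers measure 114 mm over their backs; the gripper's body (76 mm by 85 mm) begins 54 mm behind the grasp point. The pads swing forward as they close: fully open they stand 13 mm farther back than shut.
Start: joints at [-1.111, 0.353, 1.633, -0, 1.155, -0.002], TCP at [278.474, -559.535, 199.381] pointing down, gripper open.
Joint ranges: [-2.63, 2.63], [-0.92, 2.1], [0.06, 2.66], [-1.3, 4.44], [0, 2.69], [-3.02, 3.02]. Speed limits (rad/s): [2.22, 2.22, 2.79, 3.14, 3.14, 3.14].

### API

Orientations are given as [roll, pitch, yaw] about the fixed x, y, z axes, in that order (R = Rz(yaw) Ry(pitch) Rx(roll)).
In Python, from rig import r, vision gives the robot as it stands.
- The arm moves only by the tool move_arm, never from a script. Its argument "series" is text: rows parted by semicolons, each of 7 numbers parted by spaces: the closure, from -1 (fully open) to 1 (shut), then the shift along the tool's x, y, z in units of 40 mm (1.0 is 40 mm), then the turn, a rotation vector about the tool's x, y, z in degrees. In form: grip tx ty tz ax ay az; .... A call has 1 to 20 rows; each row shifts and turns the pose as measured when the row begins, along the tool's axes as they then stand; what a row does not reach is not made up. A row lasts 1/8 s, in which the tool goes at most 62.5 mm and 10.7 degrees, less where a joint would pass 70% of its speed; a pose out of reach is approached as far as the arm can. A call is refused whole if a number of a shift passes 1 or a number of a turn 10.7, either way. A call with a gripper value outside its range is refused whole. The fingers move at their own pace and stop on an object; "grip_force" is the grip in N (left out, the last holds). Time passes only in rows, so rows that do not move let the fingers close. It gives the time, the measured TCP pose, the force and the opening at its end, in the units of the state.
- r.sense(): the state, without advancing time (a new reading comes with each control period).
- vision.grab_frame(name): name is "side" or "top" or "wrist"; returns the picture (420x560x3 uint8, red, green, blue); there is no depth.
- vision.camera_params(name): a dict with "fx", "fy", "cx", "cy" (pixels), "position" and "rotation" of the camera in the world. Camera axes: x right, y up, looking along -z (the intrinsics and any distortion apply to the point x, -y, -z); pixel columns grow to the right and rows downward; lengths in mm; the calibration is good to about 2 mm. The wrist camera is an equidistant fisheye: a pixel r from the principal point sees the ray r / f radians off the axis. A picture is of the moment at which its call begins: read the wrist's pose just before it. camera_params takes no time and is no camera call; for the wrist camera it gives the pose at the moment of the call.
- r.sign_off(): hands the job in, once; it reports no verdict.
The state is a dict: "clock": time; "qpos": joint angles; "qvel": joint speeds; "joint_efforts": joint torques, N m; "eef_pos": TCP position; "tcp_rot": TCP orientation; "contact_force": force on the tool from outside, world axes, zero at the start; "wrist_torque": the same for the moment, N m; "opening": opening from 0.0 (shut) to 1.0 (fully open).
Only numpy, scipy, OpenCV 4.12 (cv2) and the standard library are available. Lean on these libraries where they do the work, as an engineer would, in place of code of your own. Each camera call takes 0.05 s, during which the arm holds its last target. There are 200 camera calls.

## Working session

There is one attempt and no reset: what is moved stays moved. The work goes in short steps, Python scripts to look and compute and a tool call to move; the robot and the scene stay as the last step left them, time stands still between calls to the robot, and variables do not carry over. Pictures are saved under pics/ and viewed, about 8 in all and at most 12, crops included, and the job is handed in when it is done.

Besides the shell and the picture viewer there is one more tool, called after "Call:" as name(argument=value, ...), one argument or row to a line, values as JSON. move_arm: Moves the arm, as the interface text tells. Its arguments: {"type":"object","properties":{"series":{"type":"string"},"grip_force":{"type":"number"}},"required":["series"]}

```bash
ls && mkdir -p pics && python3 - <<'E'
from rig import r, vision
import cv2
print(r.sense())
for n in("side","top","wrist"):
    p=vision.camera_params(n);print(n,p)
    cv2.imwrite(f"pics/{n}0.png",cv2.cvtColor(vision.grab_frame(n),cv2.COLOR_RGB2BGR))
E
```

```text
pics
{'clock': 0.0, 'qpos': array([-1.11139235e+00,  3.53660650e-01,  1.63414956e+00,  2.00906168e-05,
        1.15519735e+00, -2.41412430e-03]), 'qvel': array([-0.00023872, -0.00118826, -0.00070521,  0.0017275 ,  0.0027715 ,
       -0.00111047]), 'joint_efforts': array([ 4.67000573e-03, -6.05253053e+01, -3.42062938e+01,  1.27171397e-04,
        9.32957948e-03, -1.97990275e-06]), 'eef_pos': array([ 278.24838383, -559.0528835 ,  198.64730693]), 'tcp_rot': array([-3.14017779e+00, -2.17846122e-05,  4.61809965e-01]), 'contact_force': array([-0.18712286, -0.05975183, -0.03987166]), 'wrist_torque': array([ 0.04679551,  0.00964171, -0.00870117]), 'opening': 0.9974612588226701}
side {'fx': 401.88824468650296, 'fy': 401.88824468650296, 'cx': 277.16122456663146, 'cy': 210.439141611723, 'position': array([ 505.45272882, -657.09494332,  757.63507538]), 'rotation': array([ 0.80446131, -0.01480624, -0.04738056])}
top {'fx': 464.0696112762116, 'fy': 464.0696112762116, 'cx': 276.28334439780326, 'cy': 203.78123189066199, 'position': array([ 482.4976337 ,   15.79169625, 1151.47209618]), 'rotation': array([ 6.64154171e-02,  1.96657455e-05, -1.58786434e+00])}
wrist {'fx': 325.19226210127806, 'fy': 325.19226210127806, 'cx': 283.5006070791403, 'cy': 208.25564034449863, 'position': array([ 340.45100886, -528.66851602,  373.72677347]), 'rotation': array([-2.80058704e-01,  9.33657362e-04, -1.10826776e+00])}
```

View pics/top0.png

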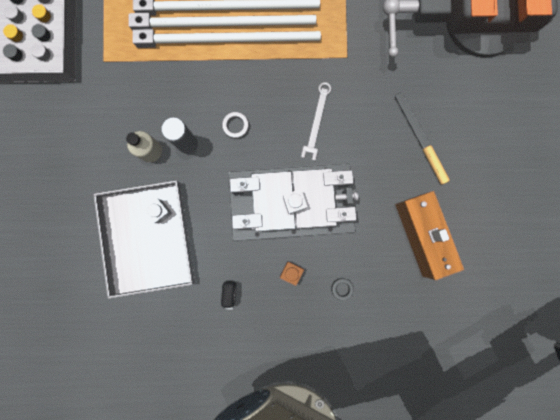

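View pics/side0.png

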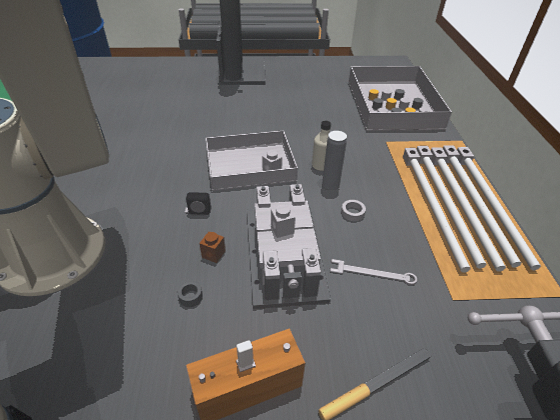

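The top view shows the fixture at (293,201) with a seam running up the image, the tray at (143,240), and the stand at (432,235) with the gauge in it. There are three rod-end blocks:
- The silver block at (295,202) stands on the seam, so it is the target.
- The block at (157,210) is the second one, in the tray.
- The brown block at (292,272) on the bench is the look-alike.

I'll confirm this in one enlarged crop and measure from the same image.

```bash
cat > h.py <<'E'
import numpy as np, cv2
from scipy.spatial.transform import Rotation as R
from rig import r, vision
def cam(n): 
    p=vision.camera_params(n); return p
def ray(p,u,v,fish=False):
    x=(u-p['cx'])/p['fx'];y=(v-p['cy'])/p['fy']
    if fish:
        t=np.hypot(x,y); s=np.sin(t)/t if t>1e-9 else 1; d=np.array([x*s,-y*s,-np.cos(t)])
    else: d=np.array([x,-y,-1.])
    return R.from_euler('xyz',p['rotation']).apply(d)
def on(p,u,v,z,fish=False):
    d=ray(p,u,v,fish);c=p['position'];return c+d*(z-c[2])/d[2]
def proj(p,P,fish=False):
    q=R.from_euler('xyz',p['rotation']).inv().apply(np.asarray(P,float)-p['position']);x,y,z=q[0],-q[1],-q[2]
    if fish:
        rr=np.hypot(x,y);t=np.arctan2(rr,z);k=t/rr if rr>1e-9 else 0
    else:k=1/z
    return np.array([p['cx']+p['fx']*x*k,p['cy']+p['fy']*y*k])
def grab(n,f):
    p=cam(n);im=cv2.cvtColor(vision.grab_frame(n),cv2.COLOR_RGB2BGR);cv2.imwrite(f'pics/{f}.png',im);return p,im
E
python3 - <<'E'
from h import *
im=cv2.imread('pics/top0.png');pt=cam('top');ps=cam('side')
hsv=cv2.cvtColor(im,cv2.COLOR_BGR2HSV)
def rects(mask,roi,z,nm):
    u0,v0,u1,v1=roi;m=np.zeros_like(mask);m[v0:v1,u0:u1]=mask[v0:v1,u0:u1]
    cs,_=cv2.findContours(m,cv2.RETR_EXTERNAL,cv2.CHAIN_APPROX_NONE)
    for c in cs:
        if cv2.contourArea(c)<60: continue
        P=np.array([on(pt,*q[0],z)[:2] for q in c],np.float32)
        print(nm,len(c),np.round(cv2.minAreaRect(c)[0],1),cv2.minAreaRect(P))
org=((hsv[...,0]<20)&(hsv[...,1]>120)&(hsv[...,2]>90)).astype(np.uint8)*255
rects(org,(390,180,480,290),95,'stand')
rects(org,(270,250,320,290),52,'brown')
br=(hsv[...,2]>160).astype(np.uint8)*255
rects(br,(85,170,205,310),50,'tray')
rects(br,(245,165,340,240),90,'plates')
rects(br,(390,180,480,290),153,'gaugetop')
k=4
a=cv2.resize(im[160:300,225:365],None,fx=k,fy=k,interpolation=cv2.INTER_CUBIC)
b=cv2.resize(cv2.imread('pics/side0.png')[180:310,240:336][:, :60+36],None,fx=2.4,fy=4.3) 
c=cv2.resize(im[185:285,395:470],None,fx=3.2,fy=5.6)[:560,:240]
cv2.imwrite('pics/c1.png',np.hstack([a,c]))
E
```

```text
stand 211 [433.5 235. ] ((476.01922607421875, -340.9073791503906), (190.06829833984375, 72.3951416015625), 18.910287857055664)
brown 58 [291.5 273. ] ((391.94000244140625, -18.43364906311035), (39.891544342041016, 40.978450775146484), 62.24362564086914)
tray 370 [141.7 238.9] ((478.592041015625, 334.0283203125), (250.72610473632812, 200.2655487060547), 8.248632431030273)
plates 333 [292.  199.5] ((562.5618896484375, -22.11028289794922), (133.29110717773438, 222.7810516357422), 2.2235851287841797)
gaugetop 210 [434.4 235.2] ((476.0567932128906, -323.3096618652344), (179.26907348632812, 66.46627044677734), 19.003318786621094)
```

View pics/c1.png

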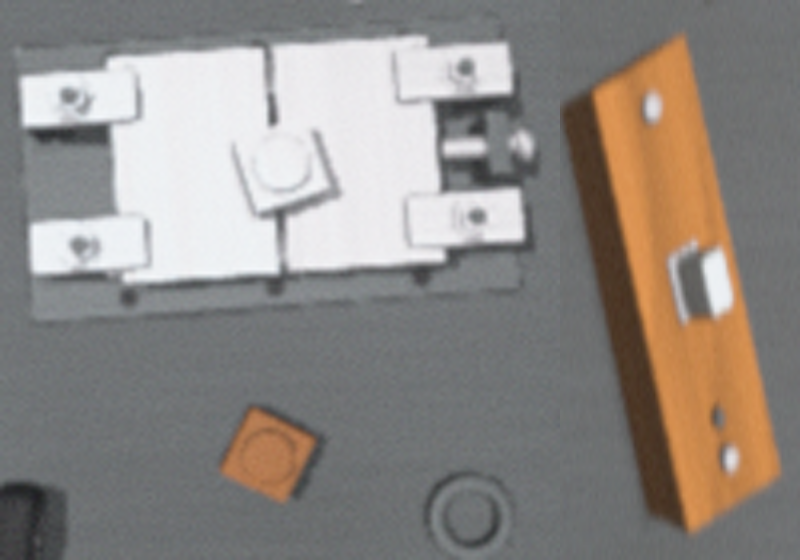

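The crop confirms it: the silver block straddles the seam with its boss at about (295.6,200), and the brown block is separate. The gauge stands in the middle slot of the stand. Next I'll work out the approach move.

```bash
cat >> h.py <<'E'
def togo(P,yawdeg=None):
    """print shift in tool units (40mm) from current pose to world P, and yaw turn about tool z (deg)"""
    s=r.sense();T=R.from_euler('xyz',s['tcp_rot']);d=T.inv().apply(np.asarray(P,float)-s['eef_pos'])/40
    print('tcp',s['eef_pos'].round(1),'rpy',s['tcp_rot'].round(4),'open',round(s['opening'],3),'t',s['clock'])
    print('shift units',d.round(3),end=' ')
    if yawdeg is not None:
        print('turn',np.degrees((T.inv()*R.from_euler('xyz',[np.pi,0,np.radians(yawdeg)])).as_rotvec()).round(2),end='')
    print()
E
python3 - <<'E'
from h import *
pt=cam('top')
print('boss',on(pt,295.6,199.9,154)); print('seam ends',on(pt,225+267/4,160+42/4,90),on(pt,225+282/4,160+275/4,90))
togo([520,-20,290],20)
E
```

```text
boss [556.50544637 -27.09216046 154.        ]
seam ends [629.29816731 -22.32360181  90.        ] [495.18934198 -28.30495547  90.        ]
tcp [ 278.3 -559.2  198.8] rpy [-3.1405  0.      0.4618] open 1.002 t 0.15
shift units [11.416 -9.377 -2.269] turn [-0.06  0.    6.46]
```

Call:
move_arm(
  series="-1 0 0 -1 0 0 0; -1 0.3 -0.2 -0.9 0 0 0; -1 0.8 -0.6 -0.3 0 0 0.5; -1 0.9 -0.75 0 0 0 0.5; -1 0.9 -0.75 0 0 0 0.5; -1 0.9 -0.75 0 0 0 0.5; -1 0.9 -0.75 0 0 0 0.5; -1 0.9 -0.75 0 0 0 0.5; -1 0.9 -0.75 0 0 0 0.5; -1 0.9 -0.75 0 0 0 0.5; -1 0.9 -0.75 0 0 0 0.5; -1 0.9 -0.75 0 0 0 0.5; -1 0.9 -0.75 0 0 0 0.5; -1 0.5 -0.4 0 0 0 0.5; -1 0 0 0 0 0 0",
)

```text
clock: 2.02
eef_pos: [532.0, -53.8, 287.9]
tcp_rot: [-3.137, 0.001, 0.352]
contact_force: [-0.6, 0.3, -0.3]
opening: 0.999
```

```bash
python3 - <<'E'
from h import *
togo([556.5,-27,290],20)
p,im=grab('wrist','w1')
print(p); print(proj(p,[556.5,-27,154],True))
E
```

```text
tcp [532.  -53.8 287.9] rpy [-3.1369e+00  6.0000e-04  3.5200e-01] open 0.999 t 2.025
shift units [ 0.805 -0.417 -0.052] turn [-0.27  0.04  0.17]
{'fx': 325.19226210127806, 'fy': 325.19226210127806, 'cx': 283.5006070791403, 'cy': 208.25564034449863, 'position': array([597.52539306, -30.90931088, 462.81659075]), 'rotation': array([-0.28063701,  0.00434686, -1.21804563])}
[266.19621567 155.96601775]
```

View pics/w1.png

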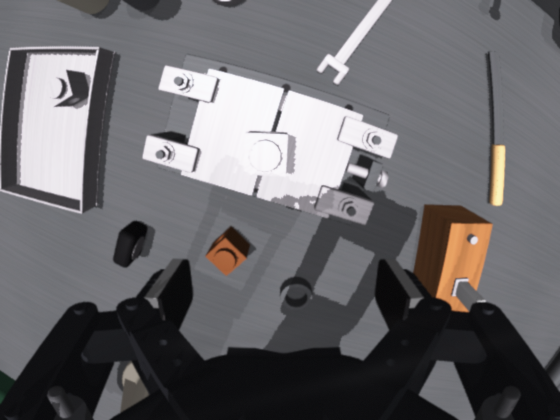

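The wrist view shows the boss at (265,154), against a prediction of (266,156), so the position agrees to about 2 mm. The block's edges line up with the tool, so I'll descend and grasp.

Call:
move_arm(
  series="-1 0.42 -0.22 0.5 0 0 0; -1 0.41 -0.21 0.8 0 0 0; -1 0 0 0.8 0 0 0; -1 0 0 0.8 0 0 0; -1 0 0 0.6 0 0 0; -1 0 0 0 0 0 0",
  grip_force=60,
)

```text
clock: 2.82
eef_pos: [554.3, -33.2, 144.8]
tcp_rot: [-3.139, 0.002, 0.347]
contact_force: [0.0, 0.2, -0.3]
opening: 1.0
```

```bash
python3 - <<'E'
from h import *
togo([557.2,-26.2,100],20)
E
```

```text
tcp [554.3 -33.2 144.8] rpy [-3.1393e+00  2.0000e-03  3.4690e-01] open 1.0 t 2.825
shift units [ 0.131 -0.138  1.12 ] turn [-0.13  0.11 -0.12]
```

Call:
move_arm(
  series="-1 0.15 -0.15 0.2 0 0 0; -1 0 0 0.6 0 0 0; -1 0 0 0.35 0 0 0; -1 0 0 0 0 0 0; 1 0 0 0 0 0 0; 1 0 0 0 0 0 0; 1 0 0 0 0 0 0; 1 0 0 0 0 0 0; 1 0 0 0 0 0 0; 1 0 0 0 0 0 0; 1 0 0 0 0 0 0",
  grip_force=60,
)

```text
clock: 4.2
eef_pos: [561.9, -25.7, 103.3]
tcp_rot: [3.141, -0.006, 0.345]
contact_force: [1.2, -0.1, -0.6]
opening: 0.466
```

Call:
move_arm(
  series="1 0 0 -0.3 0 0 0; 1 0 0 -0.8 0 0 0; 1 0 0 -0.8 0 0 0; 1 0 0 -0.8 0 0 0; 1 0 0 -0.5 0 0 0; 1 0 0 0 0 0 0; 1 0 0 0 0 0 0",
)

```text
clock: 5.08
eef_pos: [558.6, -26.4, 235.4]
tcp_rot: [-3.141, -0.001, 0.345]
contact_force: [0.4, -0.4, -5.4]
opening: 0.465
```

```bash
python3 - <<'E'
from h import *
togo([419,325.5,205],8.2)
p,im=grab('wrist','w2')
E
```

```text
tcp [558.6 -26.4 235.4] rpy [-3.1412e+00 -1.4000e-03  3.4500e-01] open 0.465 t 5.075
shift units [-0.309 -9.459  0.763] turn [-0.03 -0.08 11.57]
```

View pics/w2.png

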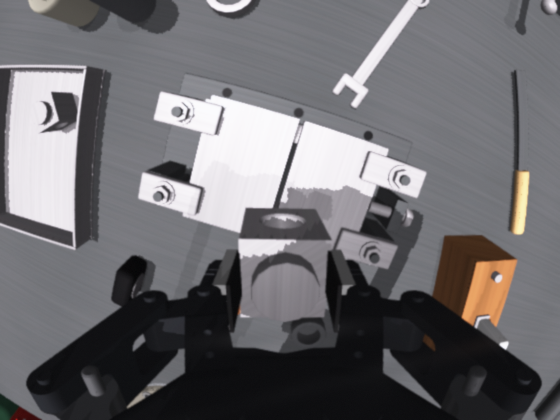

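The block is held between its solid faces, with its cross hole facing tool +x and about 5 N of weight on the wrist. I'll carry it to the free half of the tray.

Call:
move_arm(
  series="1 0 -0.3 0 0 0 6; 1 0 -0.6 0 0 0 6; 1 0 -0.9 0 0 0 0; 1 0 -0.9 0 0 0 0; 1 0 -0.9 0 0 0 0; 1 0 -0.9 0 0 0 0; 1 0 -0.9 0 0 0 0; 1 0 -0.8 0 0 0 0; 1 0 -0.4 0 0 0 0; 1 0 0 0 0 0 0",
)

```text
clock: 6.38
eef_pos: [512.7, 240.0, 223.1]
tcp_rot: [3.139, 0.017, 0.127]
contact_force: [0.0, -0.6, -4.7]
opening: 0.463
```

```bash
python3 - <<'E'
from h import *
togo([419,325.5,100],8.2)
E
```

```text
tcp [512.7 240.  223.1] rpy [3.1393 0.0174 0.127 ] open 0.463 t 6.375
shift units [-1.999 -2.425  3.107] turn [ 0.12  1.   -0.92]
```

Call:
move_arm(
  series="1 -0.5 -0.7 0 0 1 -0.5; 1 -0.7 -0.8 0.2 0 0 -0.4; 1 -0.6 -0.7 0.6 0 0 0; 1 -0.3 -0.3 0.8 0 0 0; 1 0 0 0.7 0 0 0; 1 0 0 0 0 0 0; 1 0 0 0 0 0 0",
)

```text
clock: 7.25
eef_pos: [416.0, 323.0, 128.3]
tcp_rot: [3.135, -0.001, 0.139]
contact_force: [-0.4, 0.3, -5.2]
opening: 0.467
```

```bash
python3 - <<'E'
from h import *
togo([419,325.5,18.5],8.2)
E
```

```text
tcp [416.  323.  128.3] rpy [ 3.1354e+00 -6.0000e-04  1.3870e-01] open 0.467 t 7.25
shift units [ 0.082 -0.068  2.744] turn [ 0.35 -0.03 -0.26]
```

Call:
move_arm(
  series="1 0.05 -0.05 0.7 0 0 0; 1 0 0 0.8 0 0 0; 1 0 0 0.6 0 0 0; 1 0 0 0.3 0 0 0; 1 0 0 0 0 0 0; 1 0 0 0 0 0 0",
)

```text
clock: 8.0
eef_pos: [426.1, 327.1, 38.1]
tcp_rot: [-3.141, -0.013, 0.135]
contact_force: [0.1, -0.8, -4.8]
opening: 0.466
```

```bash
python3 - <<'E'
from h import *
togo([419,325.5,18],8.2)
E
```

```text
tcp [426.1 327.1  38.1] rpy [-3.1414 -0.013   0.135 ] open 0.466 t 8.0
shift units [-0.189  0.016  0.499] turn [-0.01 -0.74 -0.46]
```

Call:
move_arm(
  series="1 -0.1 0 0.2 0 -0.7 0; 1 0 0 0.15 0 0 0; 1 0 0 0.1 0 0 0; 1 0 0 0.05 0 0 0; 1 0 0 0 0 0 0; 1 0 0 0 0 0 0",
)

```text
clock: 8.75
eef_pos: [422.9, 327.4, 18.2]
tcp_rot: [-3.14, -0.002, 0.135]
contact_force: [0.0, 0.3, -5.8]
opening: 0.464
```

Call:
move_arm(
  series="1 0 0 0.03 0 0 0; 1 0 0 0.03 0 0 0; 1 0 0 0 0 0 0; 1 0 0 0 0 0 0",
)

```text
clock: 9.25
eef_pos: [423.6, 327.8, 17.5]
tcp_rot: [-3.139, -0.004, 0.135]
contact_force: [0.2, 0.7, -5.2]
opening: 0.464
```

Call:
move_arm(
  series="1 0 0 0.04 0 0 0; 1 0 0 0.04 0 0 0; 1 0 0 0.04 0 0 0; 1 0 0 0 0 0 0",
)

```text
clock: 9.75
eef_pos: [424.2, 328.2, 17.5]
tcp_rot: [-3.139, -0.004, 0.135]
contact_force: [1.1, 0.5, -5.6]
opening: 0.469
```

Call:
move_arm(
  series="1 0 0 0.1 0 0 0; 1 0 0 0.05 0 0 0; 1 0 0 0 0 0 0; 1 0 0 0 0 0 0",
)

```text
clock: 10.25
eef_pos: [425.0, 330.5, 16.2]
tcp_rot: [-3.136, -0.007, 0.134]
contact_force: [-0.3, -0.6, -4.6]
opening: 0.465
```

Call:
move_arm(
  series="1 0 0 0.1 0 0 0; 1 0 0 0.05 0 0 0; 1 0 0 0 0 0 0; 1 0 0 0 0 0 0",
)

```text
clock: 10.75
eef_pos: [425.6, 332.5, 15.1]
tcp_rot: [-3.133, -0.008, 0.133]
contact_force: [0.5, 0.5, -2.2]
opening: 0.469
```

Call:
move_arm(
  series="1 0 0 0.08 0 0 0; 0.5 0 0 0 0 0 0; -1 0 0 0 0 0 0; -1 0 0 0 0 0 0; -1 0 0 0 0 0 0; -1 0 0 0 0 0 0; -1 0 0 0 0 0 0; -1 0 0 0 0 0 0; -1 0 0 -0.5 0 0 0; -1 0 0 -0.9 0 0 0; -1 0 0 -0.9 0 0 0; -1 0 0 -0.9 0 0 0; -1 0 0 -0.9 0 0 0; -1 0 0 -0.7 0 0 0; -1 0 0 0 0 0 0",
)

```text
clock: 12.62
eef_pos: [425.0, 330.9, 211.8]
tcp_rot: [-3.133, -0.008, 0.133]
contact_force: [0.3, 0.6, -0.4]
opening: 0.997
```

```bash
python3 - <<'E'
from h import *
p,im=grab('wrist','w3');pt,t=grab('top','t3')
g=[476,-341];print('gauge yaw est 18.9')
togo([476,-341,250],18.9); togo([476,-341,250],108.9)
hs=cv2.cvtColor(t,cv2.COLOR_BGR2HSV)
print(proj(pt,[424,331,68]),proj(pt,[476,-341,158]),proj(pt,[476,-341,95]))
A=cv2.resize(t[170:310,85:205],None,fx=3.3,fy=3.3,interpolation=cv2.INTER_CUBIC)
B=cv2.resize(t[180:290,395:475],None,fx=4.2,fy=4.2,interpolation=cv2.INTER_CUBIC)
B=B[:462,:336];print(A.shape,B.shape)
cv2.imwrite('pics/c3.png',np.hstack([A,B]))
E
```

```text
gauge yaw est 18.9
tcp [423.7 329.9 209.2] rpy [-3.1356 -0.0042  0.1332] open 0.998 t 12.725
shift units [-0.927 16.792 -1.124] turn [ -0.32  -0.28 -11.27]
tcp [423.7 329.9 209.2] rpy [-3.1356 -0.0042  0.1332] open 0.998 t 12.725
shift units [-0.927 16.792 -1.124] turn [-4.0000e-02 -4.8000e-01 -1.0127e+02]
[140.90332608 262.2331417 ] [443.35822017 234.83909255] [433.39536287 234.82769725]
(462, 396, 3) (462, 336, 3)
```

View pics/c3.png

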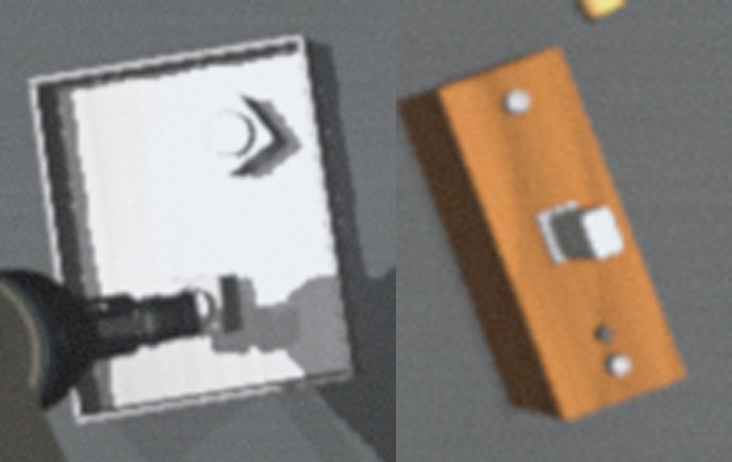

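The block stands upright and released in the tray, with its boss at about crop (205,305). The gauge grip's top is at full-image (444.3,235.2), and its 24 mm side lies along the stand's x. Next I'll move to above the stand.

Call:
move_arm(
  series="-1 0 0.3 -0.5 0 0 -5.6; -1 0 0.6 -0.5 0 0 -5.6; -1 -0.25 0.95 0 0 0 0; -1 -0.25 0.95 0 0 0 0; -1 -0.25 0.95 0 0 0 0; -1 -0.25 0.95 0 0 0 0; -1 -0.25 0.95 0 0 0 0; -1 -0.25 0.95 0 0 0 0; -1 -0.25 0.95 0 0 0 0; -1 -0.25 0.95 0 0 0 0; -1 -0.25 0.95 0 0 0 0; -1 -0.25 0.95 0 0 0 0; -1 -0.25 0.95 0 0 0 0; -1 -0.25 0.95 0 0 0 0; -1 -0.25 0.95 0 0 0 0; -1 -0.25 0.95 0 0 0 0; -1 -0.3 0.6 0 0 0 0; -1 -0.3 0.3 0 0 0 0; -1 0 0 0 0 0 0",
)

```text
clock: 15.1
eef_pos: [448.9, -314.9, 217.5]
tcp_rot: [-3.12, 0.036, 0.338]
contact_force: [0.6, 1.2, -0.6]
opening: 0.996
```

```bash
python3 - <<'E'
from h import *
pt=cam('top');print('gauge top from top cam',on(pt,444.3,235.2,158))
togo([476,-342,220],18.9)
p,im=grab('wrist','w4');print('pred',proj(p,[476,-342,158],True),proj(p,[476,-342,95],True))
E
```

```text
gauge top from top cam [ 475.19696052 -342.97971949  158.        ]
tcp [ 448.9 -314.9  217.5] rpy [-3.1197  0.0355  0.3376] open 0.996 t 15.1
shift units [ 0.412  0.861 -0.096] turn [-1.25  2.04  0.42]
pred [331.3615571  186.84166291] [323.1710746  170.02515113]
```

Call:
move_arm(
  series="-1 0.2 0.45 0 -1.2 2 0.2; -1 0.15 0.35 0 0 0 0; -1 0 0 0 0 0 0; -1 0 0 0 0 0 0",
)

```text
clock: 15.65
eef_pos: [475.7, -339.7, 217.0]
tcp_rot: [3.141, -0.003, 0.336]
contact_force: [-0.0, -0.2, 0.4]
opening: 1.001
```

```bash
python3 - <<'E'
from h import *
togo([475.6,-342.5,110],18.9)
p,im=grab('wrist','w5');print('pred',proj(p,[475.6,-342.5,158],True),proj(p,[475.6,-342.5,95],True))
E
```

```text
tcp [ 475.7 -339.7  217. ] rpy [ 3.141e+00 -2.800e-03  3.361e-01] open 1.001 t 15.65
shift units [-0.032  0.065  2.675] turn [ 0.03 -0.16  0.36]
pred [286.35239216 212.25889293] [285.71805337 193.09187859]
```

View pics/w5.png

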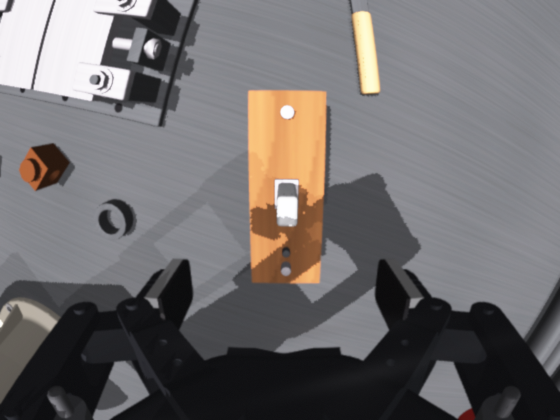

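The wrist view shows the gauge's grip top at (287,210), against a prediction of (286,212), midway between the jaws and lined up with them. I'll descend.

Call:
move_arm(
  series="-1 0 0.07 0.5 0 0 0; -1 0 0 0.8 0 0 0; -1 0 0 0.6 0 0 0; -1 0 0 0.3 0 0 0; -1 0 0 0 0 0 0",
)

```text
clock: 16.32
eef_pos: [477.5, -341.7, 128.2]
tcp_rot: [3.139, -0.004, 0.337]
contact_force: [0.4, 1.0, 0.3]
opening: 0.999
```

```bash
python3 - <<'E'
from h import *
togo([475.6,-342.5,110],18.9)
E
```

```text
tcp [ 477.5 -341.7  128.2] rpy [ 3.1394 -0.0039  0.3373] open 0.999 t 16.325
shift units [-0.052  0.001  0.454] turn [ 0.13 -0.23  0.42]
```

Call:
move_arm(
  series="-1 -0.05 0 0.2 0 -0.2 0.4; -1 0 0 0.2 0 0 0; -1 0 0 0.05 0 0 0; -1 0 0 0 0 0 0",
)

```text
clock: 16.82
eef_pos: [476.7, -343.3, 111.1]
tcp_rot: [3.137, -0.002, 0.33]
contact_force: [-0.2, -0.6, 1.0]
opening: 0.999
```

```bash
python3 - <<'E'
from h import *
togo([475.6,-342.5,110],18.9)
E
```

```text
tcp [ 476.7 -343.3  111.1] rpy [ 3.1367e+00 -2.1000e-03  3.2980e-01] open 0.999 t 16.825
shift units [-0.02  -0.027  0.028] turn [ 0.28 -0.12 -0.01]
```

Call:
move_arm(
  series="1 0 0 0 0 0 0; 1 0 0 0 0 0 0; 1 0 0 0 0 0 0; 1 0 0 0 0 0 0; 1 0 0 0 0 0 0; 1 0 0 0 0 0 0; 1 0 0 0 0 0 0; 1 0 0 0 0 0 0; 1 0 0 0 0 0 0; 1 0 0 0 0 0 0; 1 0 0 0 0 0 0; 1 0 0 0 0 0 0",
  grip_force=60,
)

```text
clock: 18.32
eef_pos: [477.0, -343.3, 111.9]
tcp_rot: [3.136, -0.003, 0.33]
contact_force: [0.2, 0.8, 1.1]
opening: 0.165
```

Call:
move_arm(
  series="1 0 0 -0.2 0 0 0; 1 0 0 -0.5 0 0 0; 1 0 0 -0.6 0 0 0; 1 0 0 -0.6 0 0 0; 1 0 0 -0.6 0 0 0; 1 0 0 -0.6 0 0 0; 1 0 0 -0.4 0 0 0; 1 0 0 0 0 0 0; 1 0 0 0 0 0 0",
)

```text
clock: 19.45
eef_pos: [475.4, -342.4, 257.5]
tcp_rot: [3.137, -0.002, 0.33]
contact_force: [-0.7, -0.5, -0.9]
opening: 0.171
```

```bash
python3 - <<'E'
from h import *
togo([562,-25,230],2.5)
print(r.sense()['contact_force'])
p=cam('wrist');im=cv2.imread('pics/w2.png')
E
```

```text
tcp [ 475.4 -342.4  257.5] rpy [ 3.1369e+00 -1.6000e-03  3.2980e-01] open 0.171 t 19.45
shift units [ 4.616 -6.81   0.662] turn [ 0.25 -0.13 16.39]
[-0.74805558 -0.4888442  -0.93746441]
```

Call:
move_arm(
  series="1 0.1 -0.2 0 0 0 6; 1 0.1 -0.4 0 0 0 6; 1 0.25 -0.8 0 0 0 4; 1 0.35 -0.9 0 0 0 0; 1 0.35 -0.9 0 0 0 0; 1 0.35 -0.9 0 0 0 0; 1 0.35 -0.9 0 0 0 0; 1 0.3 -0.9 0 0 0 0; 1 0.2 -0.8 0.2 0 0 0; 1 0 -0.4 0.2 0 0 0; 1 0 0 0 0 0 0; 1 0 0 0 0 0 0",
)

```text
clock: 20.95
eef_pos: [545.7, -44.2, 227.4]
tcp_rot: [-3.14, 0.015, 0.039]
contact_force: [-1.0, -0.9, -1.1]
opening: 0.167
```

```bash
python3 - <<'E'
from h import *
togo([562,-25,210],2.5)
print(r.sense()['contact_force'])
E
```

```text
tcp [545.7 -44.2 227.4] rpy [-3.1399  0.0151  0.0394] open 0.167 t 20.95
shift units [ 0.433 -0.463  0.429] turn [-0.1   0.87 -0.24]
[-1.03452023 -0.94500128 -1.13437566]
```

Call:
move_arm(
  series="1 0.25 -0.25 0.2 0 0.9 -0.2; 1 0.15 -0.2 0.3 0 0 0; 1 0 0 0.1 0 0 0; 1 0 0 0 0 0 0; 1 0 0 0 0 0 0",
)

```text
clock: 21.58
eef_pos: [561.9, -26.4, 201.5]
tcp_rot: [-3.14, -0.002, 0.041]
contact_force: [-0.6, 1.1, -0.5]
opening: 0.164
```

```bash
python3 - <<'E'
from h import *
togo([562,-25,200],2.5)
p,im=grab('wrist','w6');pt,t=grab('top','t6')
T=r.sense();tip=T['eef_pos']+R.from_euler('xyz',T['tcp_rot']).apply([0,0,90])
print('tip',tip,proj(p,tip,True),proj(p,[562,-25,90],True),proj(p,[629.3,-22.3,90],True))
c=im[30:300,180:400];cv2.imwrite('pics/c6.png',cv2.resize(c,None,fx=2.2,fy=2.2,interpolation=cv2.INTER_CUBIC))
E
```

```text
tcp [561.9 -26.4 201.5] rpy [-3.1404e+00 -1.7000e-03  4.0600e-02] open 0.164 t 21.575
shift units [ 0.003 -0.036  0.039] turn [-0.07 -0.1  -0.17]
tip [562.15273217 -26.29328737 111.68849749] [282.65169043 200.4908128 ] [281.29757471 194.57859645] [281.30048815 119.63393748]
```

View pics/c6.png

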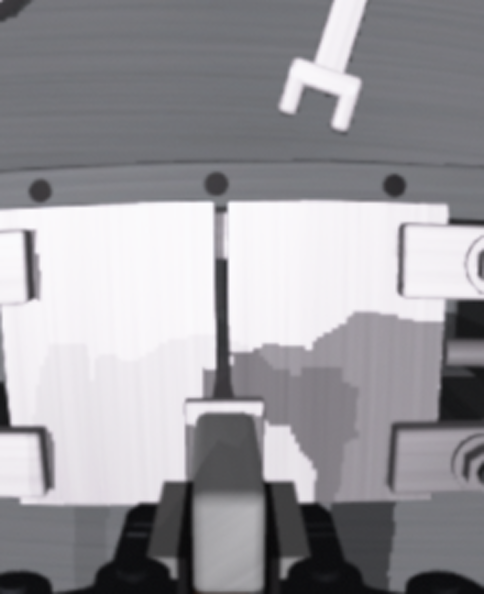

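The seam appears as a dark line at crop x≈222, with the gauge's guard just in front of it and the blade's front edge emerging above the guard. I'll measure the seam and blade edges numerically.

```bash
python3 - <<'E'
from h import *
im=cv2.imread('pics/w6.png');g=cv2.cvtColor(im,cv2.COLOR_BGR2GRAY)
for v in list(range(150,190,8))+list(range(190,218,2)): print(v,g[v,270:300].tolist())
E
```

```text
150 [249, 249, 249, 249, 250, 250, 242, 166, 80, 67, 64, 58, 59, 149, 241, 250, 250, 248, 248, 247, 246, 246, 246, 247, 247, 247, 248, 248, 247, 247]
158 [249, 249, 249, 249, 249, 249, 242, 166, 81, 67, 64, 58, 60, 146, 238, 249, 249, 248, 247, 247, 245, 244, 245, 246, 246, 247, 247, 247, 247, 247]
166 [248, 249, 248, 248, 249, 249, 242, 180, 93, 68, 65, 59, 63, 144, 236, 248, 248, 247, 246, 246, 244, 243, 244, 245, 245, 246, 247, 247, 246, 246]
174 [248, 248, 248, 248, 249, 249, 244, 208, 115, 68, 66, 65, 64, 139, 232, 246, 248, 246, 245, 245, 243, 242, 243, 245, 245, 245, 246, 246, 245, 245]
182 [240, 241, 241, 240, 241, 242, 240, 222, 129, 60, 56, 56, 58, 108, 202, 241, 247, 246, 245, 244, 243, 241, 242, 244, 244, 244, 245, 245, 245, 245]
190 [237, 238, 238, 237, 238, 240, 238, 222, 127, 60, 57, 56, 56, 70, 114, 157, 165, 161, 159, 158, 155, 153, 155, 157, 152, 137, 133, 139, 151, 156]
192 [237, 238, 238, 237, 238, 239, 238, 224, 129, 61, 61, 59, 59, 83, 155, 200, 163, 134, 131, 130, 127, 125, 127, 130, 130, 132, 132, 134, 136, 141]
194 [237, 238, 237, 237, 238, 239, 238, 226, 130
[... 1039 characters left out ...]
, 57, 57, 58, 57, 59, 76, 113, 127, 128, 127, 126, 124, 124, 126, 128, 129, 130, 130, 131, 132]
210 [206, 192, 142, 115, 114, 111, 92, 71, 64, 63, 63, 64, 63, 63, 63, 69, 85, 98, 100, 100, 99, 98, 98, 100, 100, 101, 102, 103, 107, 118]
212 [149, 149, 148, 147, 145, 144, 146, 148, 148, 148, 148, 151, 153, 153, 152, 151, 152, 153, 154, 153, 153, 152, 151, 151, 151, 150, 151, 154, 149, 132]
214 [235, 235, 235, 235, 234, 233, 234, 235, 235, 235, 235, 236, 237, 237, 237, 236, 236, 236, 237, 236, 235, 235, 235, 235, 234, 234, 234, 235, 231, 191]
216 [236, 236, 233, 227, 223, 221, 222, 224, 224, 223, 224, 225, 227, 227, 225, 225, 225, 226, 226, 224, 222, 228, 233, 235, 234, 234, 236, 237, 231, 178]
```

```bash
cat > m.py <<'E'
from h import *
def seamblade(p,seam,blades,xf):
    S=np.array([on(p,u,v,90,True) for u,v in seam]);k=np.polyfit(S[:,0],S[:,1],1)
    print('seam y(x)=',k,'angle',np.degrees(np.arctan(k[0])),'y at 562',np.polyval(k,562))
    for u,v,w in blades:
        d=ray(p,u,v,True);c=p['position'];t=(xf-c[0])/d[0];P=c+d*t
        print('blade pt',P.round(2),'seam offset y',round(P[1]-np.polyval(k,P[0]),2),'width mm',round(w*t/p['fx'],2))
E
python3 - <<'E'
from m import *
p=cam('wrist');print(p['position'],p['rotation'])
seamblade(p,[(280.05,150),(280.05,158),(280.25,166),(280.45,174),(280.75,182)],[(280.85,206,8.4),(280.95,208,9.1)],570)
E
```

```text
[631.0053797  -24.38666667 376.85067835] [-2.77871722e-01  7.43125405e-04 -1.52957602e+00]
seam y(x)= [  0.06168547 -59.38074833] angle 3.529844265020138 y at 562 -24.713516388755394
blade pt [570.   -24.88 157.34] seam offset y -0.66 width mm 5.89
blade pt [570.   -24.99 162.44] seam offset y -0.77 width mm 6.24
```

Call:
move_arm(
  series="1 0 -0.03 0.2 0 0 -0.6; 1 0 -0.02 0.15 0 0 0; 1 0 0 0 0 0 0; 1 0 0 0 0 0 0",
)

```text
clock: 22.18
eef_pos: [561.9, -24.4, 186.9]
tcp_rot: [-3.14, -0.002, 0.052]
contact_force: [-0.2, -0.3, -1.7]
opening: 0.169
```

```bash
cat >> m.py <<'E'
def edges(g,v,c,thr):
    row=g[v].astype(float);l=int(c)
    while row[l]<thr:l-=1
    a=l+(row[l]-thr)/(row[l]-row[l+1]);q=int(c)
    while row[q]<thr:q+=1
    b=q-(row[q]-thr)/(row[q]-row[q-1]);return a,b
E
cat > run.py <<'E'
import sys
from m import *
s=r.sense();T=s;tip=T['eef_pos']+R.from_euler('xyz',T['tcp_rot']).apply([0,0,90])
print('tcp',s['eef_pos'].round(2),s['tcp_rot'].round(4),'F',s['contact_force'].round(2),'tip',tip.round(2))
p,im=grab('wrist',sys.argv[1]);g=cv2.cvtColor(im,cv2.COLOR_BGR2GRAY)
c=280
S=[]
for v in range(120,182,6):
    try:a,b=edges(g,v,c,150);S.append(((a+b)/2,v));print(v,round(a,1),round(b,1),end='; ')
    except Exception as e:print(v,e)
print()
B=[]
for v in range(190,216,2):
    a,b=edges(g,v,c,95) if g[v,c]<95 else (0,0);print('b',v,round(a,1),round(b,1),end='; ')
    if 204<=v<=208 and a:B.append(((a+b)/2,v,b-a))
print();S=[q for q in S if q[1]>=140]
seamblade(p,S,B,tip[0]+8)
E
python3 run.py w7
```

```text
tcp [561.89 -24.41 186.93] [-3.1404e+00 -2.4000e-03  5.1600e-02] F [-0.15 -0.34 -1.72] tip [562.1  -24.29  96.93]
120 -8.1 540.2; 126 279.6 285.8; 132 280.8 280.3; 138 280.9 280.3; 144 281.0 280.4; 150 279.9 285.9; 156 279.9 286.0; 162 279.9 286.0; 168 280.0 286.0; 174 280.0 280.0; 180 279.9 286.0; 
b 190 0 0; b 192 0 0; b 194 279.7 286.4; b 196 279.5 286.4; b 198 279.0 286.4; b 200 278.7 286.4; b 202 277.9 286.4; b 204 277.1 286.4; b 206 276.7 286.4; b 208 276.4 286.5; b 210 275.7 286.9; b 212 0 0; b 214 0 0; 
seam y(x)= [  0.05686387 -56.02611196] angle 3.254555084746887 y at 562 -24.06861530305166
blade pt [570.1  -23.39 137.93] seam offset y 0.22 width mm 6.67
blade pt [570.1  -23.28 143.3 ] seam offset y 0.32 width mm 6.77
blade pt [570.1  -23.22 148.42] seam offset y 0.39 width mm 6.86
```

Call:
move_arm(
  series="1 0 0.02 0.05 0 0 0; 1 0 0 0.1 0 0 0; 1 0 0 0 0 0 0; 1 0 0 0 0 0 0",
)

```text
clock: 22.72
eef_pos: [562.0, -25.3, 180.7]
tcp_rot: [-3.14, -0.003, 0.051]
contact_force: [0.4, 0.3, -1.1]
opening: 0.169
```

```bash
python3 run.py w8
```

```text
tcp [562.02 -25.34 180.71] [-3.1405e+00 -2.7000e-03  5.1400e-02] F [ 0.38  0.26 -1.1 ] tip [562.26 -25.23  90.71]
120 -5.6 542.7; 126 278.3 284.8; 132 278.9 282.0; 138 nan nan; 144 279.3 282.0; 150 278.4 284.5; 156 278.4 285.0; 162 278.4 285.0; 168 278.4 285.0; 174 278.7 285.0; 180 278.7 285.0; 
b 190 279.4 284.5; b 192 279.5 284.6; b 194 279.5 285.4; b 196 279.3 285.4; b 198 278.9 285.4; b 200 278.7 285.4; b 202 277.9 285.4; b 204 277.2 285.4; b 206 276.8 285.4; b 208 276.4 285.5; b 210 275.8 286.6; b 212 0 0; b 214 0 0; 
seam y(x)= [  0.07684793 -68.34938841] angle 4.394425078206655 y at 562 -25.160851534271387
blade pt [570.26 -23.96 131.56] seam offset y 0.57 width mm 5.89
blade pt [570.26 -23.86 136.93] seam offset y 0.67 width mm 6.04
blade pt [570.26 -23.83 142.05] seam offset y 0.69 width mm 6.22m.py:11: RuntimeWarning: invalid value encountered in scalar divide
  a=l+(row[l]-thr)/(row[l]-row[l+1]);q=int(c)
m.py:13: RuntimeWarning: invalid value encountered in scalar divide
  b=q-(row[q]-thr)/(row[q]-row[q-1]);return a,b
```

```bash
python3 - <<'E'
from h import *
im=cv2.imread('pics/w8.png')[120:222,230:335]
im=np.clip(im.astype(float)*1.0,0,255);im=(255*(im/255)**0.5).astype(np.uint8)
cv2.imwrite('pics/c8.png',cv2.resize(im,None,fx=5.5,fy=5.5,interpolation=cv2.INTER_CUBIC))
E
```

```text
(no output)
```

View pics/c8.png

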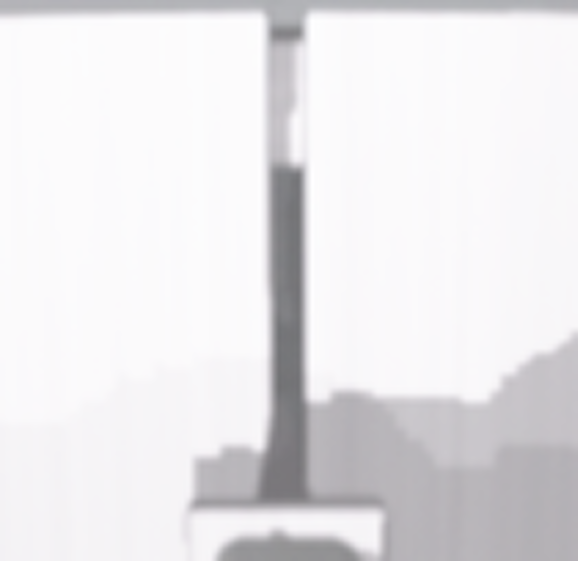

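The blade (crop x≈284 at the guard) sits over the seam's centre line (x≈288). After allowing for perspective the offset is a few tenths of a millimetre, inside the roughly ±1.6 mm margin. I'll start inserting and watch the force.

Call:
move_arm(
  series="1 0 0.005 0.08 0 0 0; 1 0 0 0.08 0 0 0; 1 0 0 0.08 0 0 0; 1 0 0 0.08 0 0 0; 1 0 0 0 0 0 0; 1 0 0 0 0 0 0",
)

```text
clock: 23.52
eef_pos: [562.0, -25.5, 166.9]
tcp_rot: [-3.14, -0.002, 0.051]
contact_force: [-0.5, -0.2, 0.2]
opening: 0.168
```

Call:
move_arm(
  series="1 0 0 0.08 0 0 0; 1 0 0 0.08 0 0 0; 1 0 0 0.08 0 0 0; 1 0 0 0 0 0 0; 1 0 0 0 0 0 0",
)

```text
clock: 24.15
eef_pos: [562.1, -25.5, 156.6]
tcp_rot: [-3.141, -0.003, 0.051]
contact_force: [0.2, -0.7, -0.6]
opening: 0.169
```

```bash
python3 -W ignore run.py w9
```

```text
tcp [562.1  -25.54 156.64] [-3.1405e+00 -2.6000e-03  5.1500e-02] F [ 0.15 -0.66 -0.61] tip [562.33 -25.43  66.64]
120 -0.4 554.7; 126 277.5 284.8; 132 277.8 282.3; 138 279.5 279.8; 144 279.0 279.8; 150 278.3 281.1; 156 277.7 284.9; 162 277.8 284.9; 168 277.8 284.9; 174 277.9 284.9; 180 277.9 284.9; 
b 190 278.4 284.4; b 192 278.4 284.4; b 194 278.4 284.5; b 196 278.5 285.4; b 198 278.5 285.4; b 200 278.5 285.4; b 202 278.4 285.4; b 204 277.9 285.4; b 206 277.6 285.4; b 208 276.4 285.6; b 210 275.8 286.9; b 212 0 0; b 214 0 0; 
seam y(x)= [  0.10636962 -85.89860791] angle 6.071699592306472 y at 562 -26.118881279535515
blade pt [570.33 -24.41 107.58] seam offset y 0.82 width mm 5.32
blade pt [570.33 -24.31 112.95] seam offset y 0.92 width mm 5.47
blade pt [570.33 -24.03 118.12] seam offset y 1.21 width mm 6.23
```

Call:
move_arm(
  series="1 0 0 0.07 0 0 0; 1 0 0 0.07 0 0 0; 1 0 0 0 0 0 0; 1 0 0 0 0 0 0",
)

```text
clock: 24.7
eef_pos: [562.2, -25.6, 150.8]
tcp_rot: [-3.141, -0.003, 0.052]
contact_force: [-0.9, 0.1, -0.9]
opening: 0.17
```

Call:
move_arm(
  series="1 0 0 0.06 0 0 0; 1 0 0 0.05 0 0 0; 1 0 0 0 0 0 0; 1 0 0 0 0 0 0",
)

```text
clock: 25.2
eef_pos: [562.3, -25.7, 146.1]
tcp_rot: [-3.141, -0.003, 0.052]
contact_force: [-0.3, -0.9, -0.4]
opening: 0.168
```

Call:
move_arm(
  series="1 0 0 0.05 0 0 0; 1 0 0 0 0 0 0; 1 0 0 0 0 0 0",
)

```text
clock: 25.58
eef_pos: [562.4, -25.7, 144.0]
tcp_rot: [-3.141, -0.003, 0.052]
contact_force: [-0.6, -1.0, -1.6]
opening: 0.165
```

Call:
move_arm(
  series="1 0 0 0.05 0 0 0; 1 0 0 0 0 0 0; 1 0 0 0 0 0 0",
)

```text
clock: 25.95
eef_pos: [562.4, -25.7, 141.9]
tcp_rot: [-3.141, -0.003, 0.052]
contact_force: [0.4, -1.3, -0.1]
opening: 0.168
```

Call:
move_arm(
  series="1 0 0 0.05 0 0 0; 1 0 0 0 0 0 0; 1 0 0 0 0 0 0",
)

```text
clock: 26.32
eef_pos: [562.6, -25.7, 140.0]
tcp_rot: [-3.141, -0.004, 0.052]
contact_force: [-0.3, -1.2, 0.4]
opening: 0.168
```

```bash
cat > f.py <<'E'
from h import *
F=[]
for i in range(8):
    s=r.sense();F.append(s['contact_force']);vision.grab_frame('top')
print(s['clock'],s['eef_pos'].round(2),'F mean',np.mean(F,0).round(2),'sd',np.std(F,0).round(2),'M',s['wrist_torque'].round(3),'rot',s['tcp_rot'].round(4))
E
python3 f.py
```

```text
26.675 [562.61 -25.67 140.03] F mean [ 0.32 -0.83 -0.54] sd [0.8  0.62 0.52] M [-0.123 -0.09   0.008] rot [-3.1409 -0.0036  0.0517]
```

Call:
move_arm(
  series="1 0 0.01 0.04 0 0 0; 1 0 0 0 0 0 0; 1 0 0 0 0 0 0",
)

```text
clock: 27.1
eef_pos: [562.9, -25.8, 139.0]
tcp_rot: [-3.14, -0.004, 0.051]
contact_force: [-0.0, -0.5, 0.4]
opening: 0.167
```

```bash
python3 f.py
```

```text
27.45 [562.91 -25.82 139.  ] F mean [-0.11  0.22  0.55] sd [0.34 0.38 0.33] M [ 0.048  0.117 -0.046] rot [-3.1404 -0.0043  0.0514]
```

Call:
move_arm(
  series="1 0 0 0.04 0 0 0; 1 0 0 0 0 0 0; 1 0 0 0 0 0 0",
)

```text
clock: 27.88
eef_pos: [563.3, -25.8, 138.3]
tcp_rot: [-3.14, -0.005, 0.051]
contact_force: [-0.7, 0.7, 1.3]
opening: 0.173
```

```bash
python3 f.py
```

```text
28.225 [563.32 -25.8  138.26] F mean [-1.06  0.17  1.63] sd [0.38 0.53 0.5 ] M [0.045 0.309 0.015] rot [-3.1405 -0.0051  0.0515]
```

Call:
move_arm(
  series="1 -0.01 0 0.04 0 0 0; 1 0 0 0.03 0 0 0; 1 0 0 0 0 0 0",
)

```text
clock: 28.65
eef_pos: [563.8, -25.8, 137.8]
tcp_rot: [-3.141, -0.007, 0.051]
contact_force: [-2.3, 0.3, -1.8]
opening: 0.17
```

```bash
python3 f.py
```

```text
29.0 [564.09 -25.83 137.78] F mean [-3.12  0.42  4.7 ] sd [0.76 0.4  2.49] M [0.069 0.906 0.004] rot [-3.1406 -0.0076  0.0513]
```

```bash
python3 f.py; python3 f.py; python3 -W ignore run.py w10 | head -1
```

```text
29.4 [564.08 -25.81 137.79] F mean [-3.56  0.3   5.66] sd [0.47 0.51 0.56] M [0.092 0.86  0.027] rot [-3.1405 -0.0075  0.0513]
29.8 [564.08 -25.82 137.79] F mean [-3.76  0.33  5.48] sd [0.48 0.43 0.33] M [0.116 0.882 0.012] rot [-3.1405 -0.0075  0.0514]
tcp [564.09 -25.83 137.78] [-3.1405 -0.0075  0.0514] F [-3.14 -0.    5.13] tip [564.77 -25.7   47.78]
```

Pushing gently, the force holds at Fz≈5.5 N with Fy≈0.3 N, so both plates share the load. I'll take one last look before handing in.

```bash
python3 - <<'E'
from h import *
p,s=grab('side','s11');_,w=grab('wrist','w11')
a=cv2.resize(s[110:310,180:350],(400,470),interpolation=cv2.INTER_CUBIC);b=cv2.resize(w[110:230,230:332],(400,470),interpolation=cv2.INTER_CUBIC)
cv2.imwrite('pics/c11.png',np.hstack([a,b]))
E
```

```text
(no output)
```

View pics/c11.png

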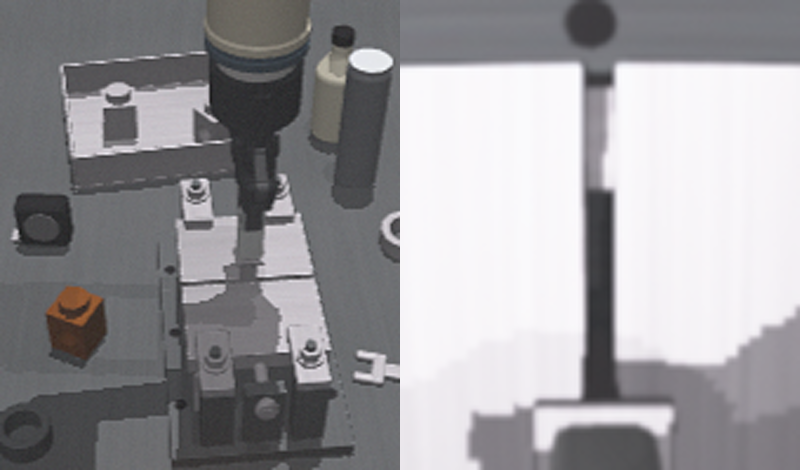

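The first rod-end block stands upright in the tray at crop (118,115), with the second beside it. The gauge is upright in the seam, with the blade entering the gap below the guard at right-crop (600,400). I'll hand in.

```bash
python3 f.py && python3 -c "
from rig import r
print(r.sign_off())"
```

```text
30.35 [564.09 -25.82 137.77] F mean [-3.51  0.27  5.53] sd [0.39 0.58 0.5 ] M [0.081 0.891 0.072] rot [-3.1405 -0.0075  0.0514]
the job is handed in; nothing more can be done
None
```

The rod-end block is in the tray, and I handed in with the gauge held in the gap at about 44 mm depth; no verdict was reported. The block stands upright and released in the tray's free half, next to the second block. The gauge went from its stand into the gap at mid-seam, and I stopped when it dragged on the plates.

Last checks, at about 30 s of the 72 s allowed:
- **Push:** steady at about 5.5 N up at the wrist, which is nearly 7 N once the gauge's weight is added. The sideways force is only 0.3 N, so both plates carry about the same load. I could not measure the force on each plate directly.
- **Position:** upright within 0.01 rad, in line with the seam within about 1°, and about 2–3 mm from mid-seam along it.
- **Plates:** nothing looked shifted in the last pictures, but I did not measure the loose plate's movement.

Some readings disagreed or drifted:
- **Gap width:** the camera gave roughly 5.3 to 5.5 mm, while the insertion depth implies about 6 mm.
- **Seam angle:** estimates ran from 2.5° to 3.5°; later fits gave up to 6°, but shadows spoiled them.
- **Drift:** while pressing, the arm moved about 2 mm along the seam, leaving about 3.5 N of drag in that direction.

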